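# Tip a swab tube out of its transport sleeve into the tray

### The arm

A 6-joint arm with a two-finger parallel gripper is mounted at the origin on the work surface. World frame = base frame: x ahead of the robot, y to its left, z up, the work surface at z = 0. Lengths are in m, angles in rad, forces in N, time in s.
With the tool pointing down it reaches from about 0.35 to 0.925 m from the base axis. Payload 6.4 kg.
Tool frame: the origin (TCP) lies at the very end of the fingers, on their centre line; the grasp point (between the pads) lies 19 mm behind it; z points along the fingers, y is the line along which they close (so a half turn about z gives the same grasp; the last joint's range is limited). The gripper opens to 85 mm and grips with 20 to 120 N. Pads are 22 mm wide; open, the fingers measure 114 mm over their backs; the gripper's body (76 mm by 85 mm) begins 54 mm behind the grasp point. The pads swing forward as they close: fully open they stand 13 mm farther back than shut.
Start: joints at [-1.345, 0.245, 1.558, -0, 1.339, -0.174], TCP at [0.253, -0.599, 0.231] pointing down, gripper open.
Joint ranges: [-3.13, 3.13], [-1.02, 2.26], [0.13, 2.54], [-0.95, 4.09], [0.21, 2.88], [-2.74, 2.74]. Speed limits (rad/s): [2.57, 2.57, 3.14, 3.14, 3.14, 3.14].

### API

Orientations are given as a unit quaternion [x, y, z, w].
In Python, from cell import env gives the robot as it stands. The module is installed in compiled form; this text tells all that it offers.
- The arm moves only by the tool send_rows, never from a script. Its argument "rows" is a list of rows, each an object of numbers: "x", "y", "z": the shift along the tool's x, y, z in cm; "rx", "ry", "rz": the turn, a rotation vector about the tool's x, y, z in rad; "fingers": the finger opening in cm, from 0 to 8.54. In form: [{"x": .., "y": .., "z": .., "rx": .., "ry": .., "rz": .., "fingers": ..}, ...]. A call has 1 to 12 rows; each row is the pose to reach, as a shift and turn from the pose commanded when the call began, along the tool's axes at that moment; what a row does not reach only later rows make up. A row lasts 1/10 s, in which the tool goes at most 50 mm and 8.59 degrees, less where a joint would pass 70% of its speed; a pose out of reach is approached as far as the arm can. A call with a gripper value outside its range is refused whole. The fingers move at their own pace and stop on an object; the grip force is fixed at half the most. Time passes only in rows, so rows that repeat a pose let the fingers close. It gives the time, the measured TCP pose, the force, the opening and the grip force at its end, in the units of the state.
- env.get_state(): the state, without advancing time (a new reading comes with each control period).
- env.snapshot(name): name is "scene" or "top" or "wrist"; returns a dict with "frame" (384x512x3 uint8, red, green, blue), "vfov" (degrees; the focal length in pixels is half the picture's height over the tangent of half this angle, whatever the lens; pixels are square), "cx", "cy" (the principal point, pixels), "view" (4x4, takes a point from world to camera coordinates). Camera axes: x right, y up, looking along -z (the intrinsics and any distortion apply to the point x, -y, -z); pixel columns grow to the right and rows downward; lengths in m; the calibration is good to about 2 mm. A picture is of the moment at which its call begins. There is no depth.
- env.sign_off(): hands the job in; it is judged then, once.
The state is a dict: "clock": time; "joint_positions": joint angles; "qd": joint speeds; "joint_efforts": joint torques, N m; "position": TCP position; "eef_rot": TCP orientation; "contact_force": force on the tool from outside, world axes, zero at the start; "wrist_torque": the same for the moment, N m; "finger_gap": finger opening in m; "gripper_force": force on a finger pad.
Only numpy, scipy, OpenCV 4.12 (cv2) and the standard library are available. Lean on these libraries where they do the work, as an engineer would, in place of code of your own. Each camera call takes 0.05 s, during which the arm holds its last target. There are 200 camera calls.

### The job

Of the two metal sleeves on tipping stands, take the long one: tip its mouth down so that the capped tube inside slides out as far as the stop, then grip the end that shows, draw the tube out and lay it flat in the shallow white tray without dropping or throwing it. Leave the short sleeve as it is.

Things in the scene. Friction and masses are not known exactly. Their poses are not given: they have to be found in the camera images.
- long_sleeve_mouth (a point): Centre of the mouth of the LONG sleeve: aluminium tube 180 mm long, 42 mm outside, 33 inside, far end closed; x points out of the mouth. Starts level, axis 125 mm up. Pivots 90 mm behind the mouth, between cheeks of a fixed stand, from 0.25 rad mouth up to 0.48 mouth down; stays where left (2 N on top near the mouth tips it, an upward pull on the gripped tube swings it back).
- short_sleeve_mouth (a point): The same point of the SHORT sleeve, to be left level: 100 mm long, 42 mm outside, pivot 50 mm behind the mouth, on a like stand (white, 68 mm wide at the cheeks, 139 high). The two stand side by side, both mouths to the robot's right; which is nearer varies. Stop plate 90 mm from the pivot.
- sample_center (a point): Centre of the tube in the long sleeve: 140 mm long, 18 dia., 20 to 45 g, cap 20 dia. by 26 long at +x (mouth end). Starts inside, cap about 30 mm deep. Past 0.3 rad mouth down it slides out by itself in 1 s, to a fixed upright stop plate (26 mm wide, top 92 mm up, 135 mm from the pivot); 60 mm shows when fully tipped. To leave, its axis must rise above 110 mm, over the stop.
- tray_in (a point): Centre of the inner floor of the shallow white enamelled tray, 4 mm above the table; the tray is fixed, 150 mm along its x and 260 mm along its y outside, walls 4 mm thick and 22 mm high.
Not all that is in view belongs to the job. What is shaped like the part that bears long_sleeve_mouth but green is not meant.

How it is judged:
By the outcome, as a careful person would: the job done as asked, in the order asked, and still so for the second after the job is handed in, with the robot touching nothing.
It also fails if it takes over 48 s, if anything falls off the work surface, if the arm or the gripper's body presses on something with over 40 N, if the wrist force passes 120 N, or if a joint passes its speed limit or range.

## Working session

There is one attempt and no reset: what is moved stays moved. The work goes in short steps, Python scripts to look and compute and a tool call to move; the robot and the scene stay as the last step left them, time stands still between calls to the robot, and variables do not carry over. Pictures are saved under pics/ and viewed, at most 10 in all, crops included, and the job is handed in when it is done.

Besides the shell and the picture viewer there is one more tool, called after "Emit:" as name(argument=value, ...), one argument or row to a line, values as JSON. send_rows: Moves the arm, as the interface text tells. Its arguments: {"type":"object","properties":{"rows":{"type":"array"}},"required":["rows"]}

```bash
mkdir -p pics; cat > h.py <<'E'
import numpy as np, cv2
from cell import env
def save(n,f): cv2.imwrite('pics/'+n,cv2.cvtColor(f,cv2.COLOR_RGB2BGR))
def ray(s,u,v):
    f=s['frame'].shape[0]/2/np.tan(np.radians(s['vfov'])/2)
    V=np.array(s['view']);R=V[:3,:3];c=-R.T@V[:3,3]
    d=R.T@np.array([(u-s['cx'])/f,-(v-s['cy'])/f,-1]);return c,d
def onz(s,u,v,z):
    c,d=ray(s,u,v);return c+d*(z-c[2])/d[2]
def proj(s,p):
    f=s['frame'].shape[0]/2/np.tan(np.radians(s['vfov'])/2)
    q=np.array(s['view'])@np.r_[p,1];return s['cx']+f*q[0]/-q[2], s['cy']-f*q[1]/-q[2]
E
python3 - <<'E'
from h import *
a=[]
for n in("scene","top"):
    s=env.snapshot(n);np.save(n+'.npy',s,allow_pickle=True);a.append(s['frame'])
    print({k:(v if k!='view' else np.round(v,3).tolist()) for k,v in s.items() if k!='frame'})
save('scene.png',a[0]);save('top.png',a[1]);print(env.get_state())
E
```

```text
{'vfov': 44.257204861660576, 'cx': 247.3195367092056, 'cy': 189.1139518891713, 'view': [[-0.673, 0.74, 0.013, 0.259], [-0.404, -0.382, 0.831, 0.103], [0.62, 0.554, 0.556, -1.711], [0.0, 0.0, 0.0, 1.0]]}
{'vfov': 42.686112530233906, 'cx': 250.4675144857226, 'cy': 200.0319189390228, 'view': [[0.006, -1.0, -0.009, 0.085], [0.994, 0.005, 0.106, -0.443], [-0.106, -0.009, 0.994, -1.577], [0.0, 0.0, 0.0, 1.0]]}
{'clock': 0.1, 'joint_positions': array([-1.34507036e+00,  2.45762520e-01,  1.55891406e+00,  9.23233229e-07,
        1.33870974e+00, -1.74123498e-01]), 'qd': array([ 0.00133046, -0.00286071, -0.00379863,  0.00094465,  0.00253176,
        0.00073786]), 'joint_efforts': array([ 1.99913084e-04, -4.30671251e+01, -3.27128506e+01, -7.42284442e-05,
        2.79828986e-03, -1.09250657e-06]), 'position': array([ 0.25290676, -0.59822345,  0.23026703]), 'eef_rot': array([ 9.80081156e-01,  1.98595377e-01, -2.26878859e-05, -8.96548073e-04]), 'contact_force': array([-0.59679759, -0.09674542,  0.05904099]), 'wrist_torque': array([0.04183536, 0.01120944, 0.01575594]), 'gripper_force': 0.0, 'finger_gap': 0.08529106546395517}
```

View pics/scene.png

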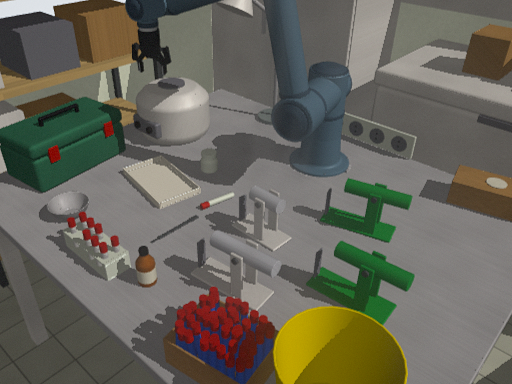

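View pics/top.png

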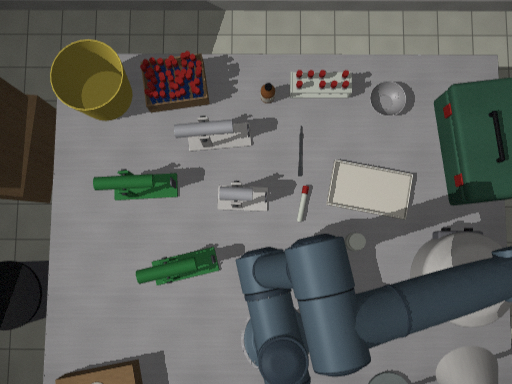

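The top view shows both silver sleeves with mouths to the right (-y). Candidates are the silver long sleeve (top 205,128), the silver short sleeve (243,193), the green ones (135,183) and (178,267), and a loose red-capped tube on the table (303,203), which is not the sample. I choose the silver long one at (205,128). The tray is at (372,188).

```bash
python3 - <<'E'
from h import *
s=np.load('top.npy',allow_pickle=True).item();t=np.load('scene.npy',allow_pickle=True).item()
a=cv2.resize(s['frame'][100:220,165:285],None,fx=5,fy=5,interpolation=cv2.INTER_CUBIC)
b=cv2.resize(t['frame'][180:310,185:300],None,fx=4.6,fy=4.6,interpolation=cv2.INTER_CUBIC)[:600]
save('crop1.png',np.hstack([a[:,:,:],])); save('crop2.png',b)
# tray
hsv=cv2.cvtColor(s['frame'],cv2.COLOR_RGB2HSV)
m=cv2.inRange(s['frame'],(185,180,165),(255,255,255));m[:,:320]=0;m[:,425:]=0;m[:150]=0;m[220:]=0
c=max(cv2.findContours(m,0,2)[0],key=cv2.contourArea);r=cv2.minAreaRect(c);print(r)
for z in(.004,.022):print([onz(s,*p,z).round(4).tolist() for p in cv2.boxPoints(r)], onz(s,*r[0],z))
E
```

```text
((360.47735595703125, 187.62075805664062), (50.556488037109375, 36.79627990722656), 10.619654655456543)
[[0.4431, -0.1818, 0.004], [0.5639, -0.2056, 0.004], [0.5334, -0.3694, 0.004], [0.4132, -0.3444, 0.004]] [ 0.48815749 -0.27539859  0.004     ]
[[0.4412, -0.179, 0.022], [0.5607, -0.2025, 0.022], [0.5305, -0.3645, 0.022], [0.4116, -0.3398, 0.022]] [ 0.48576468 -0.27151731  0.022     ]
```

View pics/crop1.png

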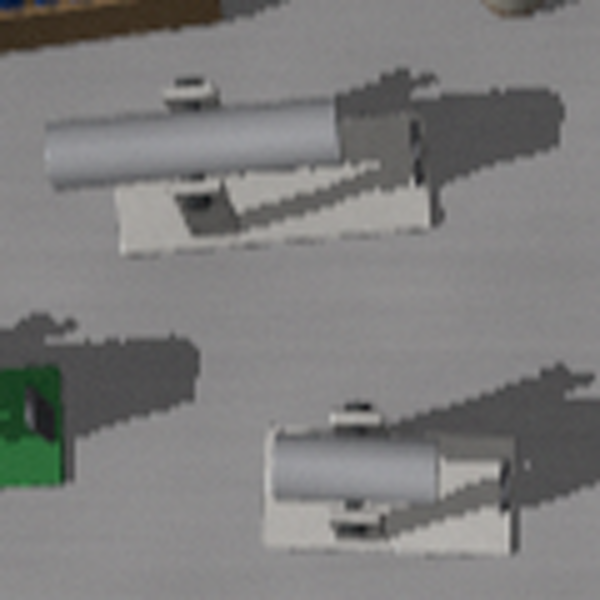

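View pics/crop2.png

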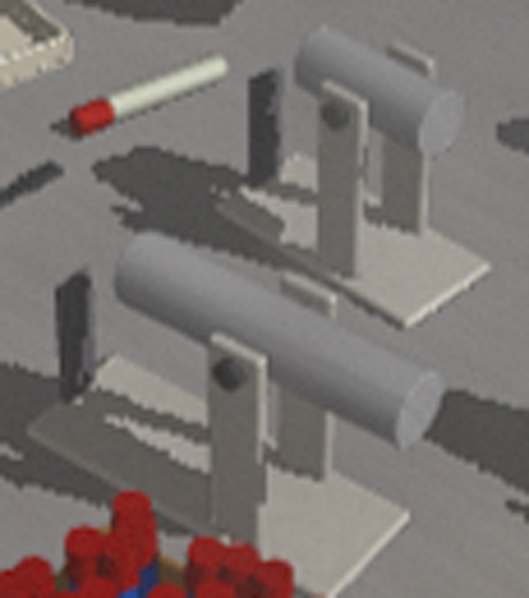

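Crop 1: long sleeve axis runs from back (48,157) to mouth (337,131), with stop plate near (415,150). Crop 2: the long sleeve is still level, and the short one is beside it, nearer the robot. It matches the description.

```bash
python3 - <<'E'
from h import *
s=np.load('top.npy',allow_pickle=True).item();t=np.load('scene.npy',allow_pickle=True).item()
P=lambda u,v:(165+(u-2)/5,100+(v-2)/5)
B=onz(s,*P(48,157.5),.125);M=onz(s,*P(337,131.5),.125);L=np.linalg.norm(B-M);x=(M-B)/L
print('back',B,'mouth',M,'len',L,'x',x,'yaw',np.arctan2(x[1],x[0]))
B2=onz(s,*P(272,466),.125);M2=onz(s,*P(437,471),.125);print('short',B2,M2,np.linalg.norm(B2-M2))
print('stop',onz(s,*P(415,150),.092))
for n,p in(('B',B),('M',M),('piv',M-.09*x)):
    u,v=proj(t,p);print(n,'in crop2',(u-185)*4.6,(v-180)*4.6)
hsv=cv2.cvtColor(s['frame'],cv2.COLOR_RGB2HSV)
sub=s['frame'][150:225,320:425].astype(int)
m=((sub.sum(2)>540)|((sub[...,0]-sub[...,2])>12)).astype(np.uint8)*255
m=cv2.morphologyEx(m,cv2.MORPH_OPEN,np.ones((3,3)))
c=max(cv2.findContours(m,0,2)[0],key=cv2.contourArea);r=cv2.minAreaRect(cv2.convexHull(c));print(r)
q=[onz(s,p[0]+320,p[1]+150,.018) for p in cv2.boxPoints(r)];print(np.round(q,4),np.mean(q,0),[np.linalg.norm(q[i]-q[i-1]).round(3) for i in range(4)])
E
```

```text
back [0.64596399 0.32438453 0.125     ] mouth [0.66315749 0.14516998 0.125     ] len 0.18003741199358653 x [ 0.09549963 -0.99542947  0.        ] yaw -1.4751509330297967
short [0.45390176 0.1828047  0.125     ] [0.45134703 0.0818609  0.125     ] 0.10097612520981097
stop [0.65998982 0.09722636 0.092     ]
B in crop2 420.82518755327663 406.42927565913755
M in crop2 138.2182493483606 262.15169769341315
piv in crop2 273.82443881618656 331.3818896266084
((51.37200164794922, 38.704002380371094), (72.53804779052734, 40.4281120300293), 10.30484676361084)
[[ 0.4381 -0.179   0.018 ]
 [ 0.5699 -0.2043  0.018 ]
 [ 0.5279 -0.4373  0.018 ]
 [ 0.397  -0.4102  0.018 ]] [ 0.48322428 -0.30770859  0.018     ] [np.float64(0.235), np.float64(0.134), np.float64(0.237), np.float64(0.134)]
```

```bash
cat >> h.py <<'E'
from scipy.spatial.transform import Rotation as Ro
M=np.array([.6632,.1452,.125]);X=np.array([.0955,-.9954,0]);PV=M-.09*X
def rot(xs,th=0): # tool x = -xs, z down, pitched th
    z=np.array([0,0,-1.]);x=-np.array(xs);y=np.cross(z,x)
    return Ro.from_matrix(np.c_[x,y,z])*Ro.from_rotvec([0,th,0])
def pt(s,u,th): # s along sleeve axis, u perpendicular (up), pitched down th
    e=np.array([0,0,1.]);return PV+s*(np.cos(th)*X-np.sin(th)*e)+u*(np.sin(th)*X+np.cos(th)*e)
def go(p,R):
    st=env.get_state();q=Ro.from_quat(st['eef_rot'])
    print('cm',(q.inv().apply(np.array(p)-st['position'])*100).round(2),'rv',(q.inv()*R).as_rotvec().round(3))
def where():
    st=env.get_state();print('t',round(st['clock'],2),st['position'].round(4),'F',st['contact_force'].round(1),'gap',round(st['finger_gap'],4),st['gripper_force'],'j',st['joint_positions'].round(2))
E
python3 - <<'E'
from h import *
s=np.load('top.npy',allow_pickle=True).item()
print('bottle',onz(s,267,90,.05),'rack',onz(s,292,85,.04),onz(s,350,85,.04),'boxred',onz(s,207,80,.06))
go(PV+.072*X+[0,0,.09],rot(X))
E
```

```text
bottle [0.80361962 0.03514335 0.05      ] rack [ 0.82429692 -0.04766285  0.04      ] [ 0.82490219 -0.23903543  0.04      ] boxred [0.83330662 0.23175998 0.06      ]
cm [ 67.27 -54.22   1.64] rv [-1.000e-03 -1.000e-03 -1.267e+00]
```

Emit:
send_rows(
  rows=[
    {"x": 3, "y": -2.4, "z": 0, "rz": -0.1, "fingers": 0},
    {"x": 6.5, "y": -5.2, "z": 0, "rz": -0.2, "fingers": 0},
    {"x": 10, "y": -8.1, "z": 0, "rz": -0.3, "fingers": 0},
    {"x": 13.5, "y": -10.9, "z": 0, "rz": -0.4, "fingers": 0},
    {"x": 17, "y": -13.7, "z": 0, "rz": -0.5, "fingers": 0},
    {"x": 20.5, "y": -16.5, "z": 0, "rz": -0.6, "fingers": 0},
    {"x": 24, "y": -19.3, "z": 0, "rz": -0.7, "fingers": 0},
    {"x": 27.5, "y": -22.2, "z": 0, "rz": -0.8, "fingers": 0},
    {"x": 31, "y": -25, "z": 0, "rz": -0.9, "fingers": 0},
    {"x": 34.5, "y": -27.8, "z": 0, "rz": -1.0, "fingers": 0},
    {"x": 38, "y": -30.6, "z": 0, "rz": -1.1, "fingers": 0},
    {"x": 41, "y": -33, "z": 0, "rz": -1.267, "fingers": 0},
  ],
)

```text
invalid input at $.rows[0]: expected keys x, y, z, rx, ry, rz, fingers
```

```bash
python3 - <<'E'
from h import *
where();go(PV+.072*X+[0,0,.06],rot(X))
E
```

```text
t 0.1 [ 0.2529 -0.5982  0.2303] F [-0.6 -0.1  0.1] gap 0.0853 0.0 j [-1.35  0.25  1.56  0.    1.34 -0.17]
cm [ 67.27 -54.22   4.64] rv [-1.000e-03 -1.000e-03 -1.267e+00]
```

Emit:
send_rows(
  rows=[
    {"x": 3, "y": -2.4, "z": 0, "rx": 0, "ry": 0, "rz": -0.1, "fingers": 0},
    {"x": 6.5, "y": -5.2, "z": 0, "rx": 0, "ry": 0, "rz": -0.2, "fingers": 0},
    {"x": 10, "y": -8.1, "z": 0, "rx": 0, "ry": 0, "rz": -0.3, "fingers": 0},
    {"x": 13.5, "y": -10.9, "z": 0, "rx": 0, "ry": 0, "rz": -0.4, "fingers": 0},
    {"x": 17, "y": -13.7, "z": 0, "rx": 0, "ry": 0, "rz": -0.5, "fingers": 0},
    {"x": 20.5, "y": -16.5, "z": 0, "rx": 0, "ry": 0, "rz": -0.6, "fingers": 0},
    {"x": 24, "y": -19.3, "z": 0, "rx": 0, "ry": 0, "rz": -0.7, "fingers": 0},
    {"x": 27.5, "y": -22.2, "z": 0, "rx": 0, "ry": 0, "rz": -0.8, "fingers": 0},
    {"x": 31, "y": -25, "z": 0, "rx": 0, "ry": 0, "rz": -0.9, "fingers": 0},
    {"x": 34.5, "y": -27.8, "z": 0, "rx": 0, "ry": 0, "rz": -1.0, "fingers": 0},
    {"x": 38, "y": -30.6, "z": 0, "rx": 0, "ry": 0, "rz": -1.1, "fingers": 0},
    {"x": 41, "y": -33, "z": 0, "rx": 0, "ry": 0, "rz": -1.267, "fingers": 0},
  ],
)

```text
clock: 1.3
position: [0.5026, -0.1329, 0.231]
eef_rot: [0.676, 0.737, 0.0, -0.0]
contact_force: [-0.3, 0.0, -0.5]
finger_gap: 0.0003
gripper_force: 0.0
```

```bash
python3 - <<'E'
from h import *
where();go(PV+.072*X+[0,0,.06],rot(X))
E
```

```text
t 1.3 [ 0.5026 -0.1329  0.231 ] F [-0.3  0.  -0.5] gap 0.0003 0.0 j [-0.48 -0.06  1.89  0.    1.32 -0.56]
cm [28.15 18.35  4.6 ] rv [-0.   -0.   -0.01]
```

Emit:
send_rows(
  rows=[
    {"x": 4, "y": 2.6, "z": 0, "rx": 0, "ry": 0, "rz": -0.01, "fingers": 0},
    {"x": 8, "y": 5.2, "z": 0, "rx": 0, "ry": 0, "rz": -0.01, "fingers": 0},
    {"x": 12, "y": 7.8, "z": 0, "rx": 0, "ry": 0, "rz": -0.01, "fingers": 0},
    {"x": 16, "y": 10.4, "z": 0, "rx": 0, "ry": 0, "rz": -0.01, "fingers": 0},
    {"x": 20, "y": 13, "z": 0, "rx": 0, "ry": 0, "rz": -0.01, "fingers": 0},
    {"x": 24, "y": 15.6, "z": 1, "rx": 0, "ry": 0, "rz": -0.01, "fingers": 0},
    {"x": 27, "y": 17.6, "z": 3, "rx": 0, "ry": 0, "rz": -0.01, "fingers": 0},
    {"x": 28.2, "y": 18.35, "z": 4.6, "rx": 0, "ry": 0, "rz": -0.01, "fingers": 0},
    {"x": 28.2, "y": 18.35, "z": 4.6, "rx": 0, "ry": 0, "rz": -0.01, "fingers": 0},
  ],
)

```text
clock: 2.2
position: [0.6612, 0.1622, 0.1811]
eef_rot: [0.674, 0.739, -0.002, -0.002]
contact_force: [-0.2, -0.9, -0.7]
finger_gap: -0.0002
gripper_force: 0.0
```

```bash
python3 - <<'E'
from h import *
where();go(PV+.072*X+[0,0,-.01],rot(X))
s=env.snapshot('wrist');save('w1.png',s['frame'])
E
```

```text
t 2.2 [0.6612 0.1622 0.1811] F [-0.2 -0.9 -0.7] gap -0.0002 0.0 j [ 0.07  0.36  1.51  0.    1.28 -0.02]
cm [0.09 0.08 6.61] rv [-0.007 -0.    -0.004]
```

View pics/w1.png

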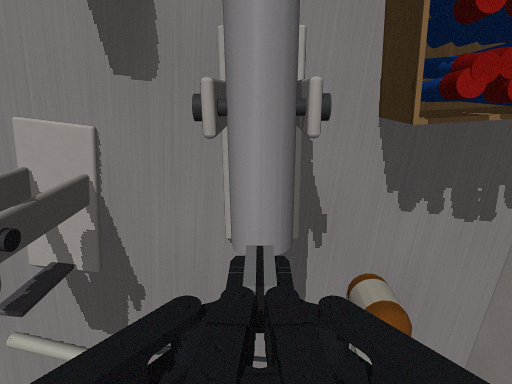

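The wrist view shows the sleeve at column 264 and the closed fingertips at about (262,255), on its centreline near the mouth. Now pressing down slowly.

Emit:
send_rows(
  rows=[
    {"x": 0, "y": 0, "z": 1.5, "rx": 0, "ry": 0, "rz": 0, "fingers": 0},
    {"x": 0, "y": 0, "z": 2.7, "rx": 0, "ry": 0, "rz": 0, "fingers": 0},
    {"x": 0, "y": 0, "z": 3.4, "rx": 0, "ry": 0, "rz": 0, "fingers": 0},
    {"x": 0, "y": 0, "z": 3.8, "rx": 0, "ry": 0, "rz": 0, "fingers": 0},
    {"x": 0, "y": 0, "z": 4.2, "rx": 0, "ry": 0, "rz": 0, "fingers": 0},
    {"x": 0, "y": 0, "z": 4.6, "rx": 0, "ry": 0, "rz": 0, "fingers": 0},
    {"x": 0, "y": 0, "z": 5.0, "rx": 0, "ry": 0, "rz": 0, "fingers": 0},
    {"x": 0, "y": 0, "z": 5.4, "rx": 0, "ry": 0, "rz": 0, "fingers": 0},
    {"x": 0, "y": 0, "z": 5.8, "rx": 0, "ry": 0, "rz": 0, "fingers": 0},
    {"x": 0, "y": 0, "z": 6.1, "rx": 0, "ry": 0, "rz": 0, "fingers": 0},
    {"x": 0, "y": 0, "z": 6.3, "rx": 0, "ry": 0, "rz": 0, "fingers": 0},
    {"x": 0, "y": 0, "z": 6.5, "rx": 0, "ry": 0, "rz": 0, "fingers": 0},
  ],
)

```text
clock: 3.45
position: [0.6628, 0.1606, 0.12]
eef_rot: [0.675, 0.738, 0.0, -0.0]
contact_force: [0.9, -0.2, 1.5]
finger_gap: -0.0002
gripper_force: 0.6
```

Emit:
send_rows(
  rows=[
    {"x": 0, "y": 0, "z": 0.1, "rx": 0, "ry": 0, "rz": 0, "fingers": 0},
    {"x": 0, "y": 0, "z": 0.2, "rx": 0, "ry": 0, "rz": 0, "fingers": 0},
  ],
)

```text
clock: 3.65
position: [0.6627, 0.1606, 0.1181]
eef_rot: [0.675, 0.738, -0.0, -0.0]
contact_force: [-0.6, 0.5, 0.4]
finger_gap: 0.0004
gripper_force: 0.5
```

Emit:
send_rows(
  rows=[
    {"x": 0, "y": 0, "z": 0.1, "rx": 0, "ry": 0, "rz": 0, "fingers": 0},
    {"x": 0, "y": 0, "z": 0.2, "rx": 0, "ry": 0, "rz": 0, "fingers": 0},
  ],
)

```text
clock: 3.85
position: [0.6628, 0.1605, 0.1162]
eef_rot: [0.675, 0.738, -0.0, -0.0]
contact_force: [0.3, -0.4, 0.9]
finger_gap: 0.0
gripper_force: 0.5
```

Emit:
send_rows(
  rows=[
    {"x": 0, "y": 0, "z": 0.1, "rx": 0, "ry": 0, "rz": 0, "fingers": 0},
    {"x": 0, "y": 0, "z": 0.15, "rx": 0, "ry": 0, "rz": 0, "fingers": 0},
  ],
)

```text
clock: 4.05
position: [0.6628, 0.1604, 0.1147]
eef_rot: [0.675, 0.738, -0.0, -0.0]
contact_force: [0.8, 0.7, 0.7]
finger_gap: 0.0002
gripper_force: 0.4
```

```bash
python3 - <<'E'
from h import *
where();s=env.snapshot('scene');save('s2.png',cv2.resize(s['frame'][170:320,150:320],None,fx=3.5,fy=3.5,interpolation=cv2.INTER_CUBIC))
E
```

```text
t 4.05 [0.6628 0.1604 0.1147] F [0.8 0.7 0.7] gap 0.0002 0.42730306012344954 j [ 0.07  0.43  1.54  0.    1.16 -0.02]
```

View pics/s2.png

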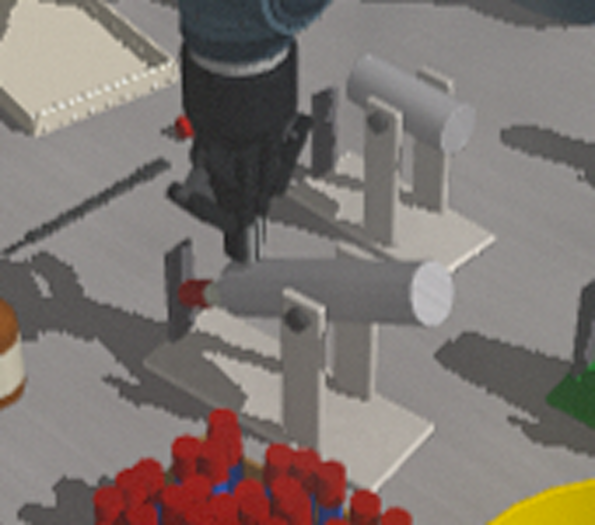

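The sleeve is tipped, and the red cap (195,293) is out against the stop plate. Pressing on to the end of travel.

Emit:
send_rows(
  rows=[
    {"x": 0, "y": 0, "z": 0.1, "rx": 0, "ry": 0, "rz": 0, "fingers": 0},
    {"x": 0, "y": 0, "z": 0.2, "rx": 0, "ry": 0, "rz": 0, "fingers": 0},
  ],
)

```text
clock: 4.3
position: [0.6631, 0.1604, 0.1132]
eef_rot: [0.675, 0.738, 0.0, 0.0]
contact_force: [-1.3, -1.4, 5.0]
finger_gap: -0.0003
gripper_force: 2.7
```

Emit:
send_rows(
  rows=[
    {"x": 0, "y": 0, "z": 0.1, "rx": 0, "ry": 0, "rz": 0, "fingers": 0},
    {"x": 0, "y": 0, "z": 0.2, "rx": 0, "ry": 0, "rz": 0, "fingers": 0},
  ],
)

```text
clock: 4.5
position: [0.6638, 0.16, 0.1127]
eef_rot: [0.675, 0.738, 0.0, 0.001]
contact_force: [-3.0, -1.9, 11.3]
finger_gap: -0.0001
gripper_force: 5.3
```

Emit:
send_rows(
  rows=[
    {"x": 0, "y": 0, "z": 0.1, "rx": 0, "ry": 0, "rz": 0, "fingers": 0},
    {"x": 0, "y": 0, "z": 0.2, "rx": 0, "ry": 0, "rz": 0, "fingers": 0},
  ],
)

```text
clock: 4.7
position: [0.6646, 0.1597, 0.1123]
eef_rot: [0.675, 0.738, 0.001, 0.002]
contact_force: [-4.4, -5.2, 15.9]
finger_gap: -0.0001
gripper_force: 7.9
```

Emit:
send_rows(
  rows=[
    {"x": 0, "y": 0, "z": -2, "rx": 0, "ry": 0, "rz": 0, "fingers": 0},
    {"x": 0, "y": 0, "z": -5, "rx": 0, "ry": 0, "rz": 0, "fingers": 0},
    {"x": 0, "y": 0, "z": -7, "rx": 0, "ry": 0, "rz": 0, "fingers": 5.5},
    {"x": 0, "y": 0, "z": -7, "rx": 0, "ry": 0, "rz": 0, "fingers": 5.5},
  ],
)

```text
clock: 5.1
position: [0.665, 0.1606, 0.1826]
eef_rot: [0.675, 0.738, 0.003, 0.002]
contact_force: [0.4, -0.2, 0.5]
finger_gap: 0.0283
gripper_force: 0.0
```

```bash
python3 - <<'E'
from h import *
where();go(pt(.113,.06,.48),rot(X,.48))
s=env.snapshot('top');save('t2.png',cv2.resize(s['frame'][90:170,160:290],None,fx=5,fy=5,interpolation=cv2.INTER_CUBIC))
E
```

```text
t 5.1 [0.665  0.1606 0.1826] F [ 0.4 -0.2  0.5] gap 0.0283 0.0 j [ 0.07  0.36  1.51  0.    1.27 -0.02]
cm [-5.31 -0.33  5.66] rv [ 0.008  0.48  -0.005]
```

Emit:
send_rows(
  rows=[
    {"x": -2, "y": -0.1, "z": 0, "rx": 0, "ry": 0.12, "rz": 0, "fingers": 5.5},
    {"x": -4, "y": -0.3, "z": 0.5, "rx": 0, "ry": 0.25, "rz": 0, "fingers": 5.5},
    {"x": -5.3, "y": -0.3, "z": 2, "rx": 0, "ry": 0.37, "rz": 0, "fingers": 5.5},
    {"x": -5.3, "y": -0.3, "z": 4, "rx": 0, "ry": 0.48, "rz": 0, "fingers": 5.5},
    {"x": -5.3, "y": -0.3, "z": 5.6, "rx": 0, "ry": 0.48, "rz": 0, "fingers": 5.5},
    {"x": -5.3, "y": -0.3, "z": 5.6, "rx": 0, "ry": 0.48, "rz": 0, "fingers": 5.5},
    {"x": -5.3, "y": -0.3, "z": 5.6, "rx": 0, "ry": 0.48, "rz": 0, "fingers": 5.5},
  ],
)

```text
clock: 5.85
position: [0.6641, 0.1086, 0.1223]
eef_rot: [0.655, 0.717, 0.16, -0.176]
contact_force: [0.5, -0.3, 0.4]
finger_gap: 0.0551
gripper_force: 0.0
```

```bash
python3 - <<'E'
from h import *
where();go(pt(.113,-.0195,.48),rot(X,.48))
s=env.snapshot('wrist');save('w2.png',s['frame'])
E
```

```text
t 5.85 [0.6641 0.1086 0.1223] F [ 0.5 -0.3  0.4] gap 0.0551 0.0 j [-0.18  0.44  1.57  0.48  1.3  -0.44]
cm [0.05 0.25 7.55] rv [ 0.001  0.001 -0.005]
```

View pics/w2.png

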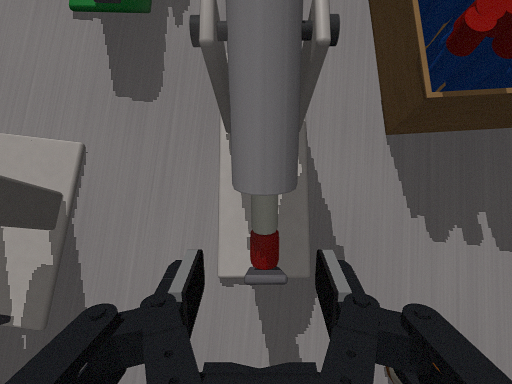

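Wrist view: the tube body is at (264,212), the cap at (264,250) and the stop at (265,275). The fingers are centred at about column 261, so descending straddles the tube with +0.25 cm in y.

Emit:
send_rows(
  rows=[
    {"x": 0, "y": 0.25, "z": 1.5, "rx": 0, "ry": 0, "rz": 0, "fingers": 5.5},
    {"x": 0, "y": 0.25, "z": 3, "rx": 0, "ry": 0, "rz": 0, "fingers": 5.5},
    {"x": 0, "y": 0.25, "z": 4.5, "rx": 0, "ry": 0, "rz": 0, "fingers": 5.5},
    {"x": 0, "y": 0.25, "z": 6, "rx": 0, "ry": 0, "rz": 0, "fingers": 5.5},
    {"x": 0, "y": 0.25, "z": 7, "rx": 0, "ry": 0, "rz": 0, "fingers": 5.5},
    {"x": 0, "y": 0.25, "z": 7.5, "rx": 0, "ry": 0, "rz": 0, "fingers": 5.5},
    {"x": 0, "y": 0.25, "z": 7.5, "rx": 0, "ry": 0, "rz": 0, "fingers": 5.5},
  ],
)

```text
clock: 6.6
position: [0.6635, 0.1425, 0.0553]
eef_rot: [0.656, 0.717, 0.16, -0.176]
contact_force: [0.2, 0.4, -0.4]
finger_gap: 0.0549
gripper_force: 0.0
```

```bash
python3 - <<'E'
from h import *
where();go(pt(.113,-.0195,.48),rot(X,.48))
s=env.snapshot('wrist');a=s['frame'][120:320,140:390]
t=env.snapshot('scene');b=t['frame'][200:300,170:270]
save('w3.png',np.hstack([cv2.resize(a,(500,400)),cv2.resize(b,(300,400))[:, :300]]))
E
```

```text
t 6.6 [0.6635 0.1425 0.0553] F [ 0.2  0.4 -0.4] gap 0.0549 0.0 j [-0.13  0.54  1.58  0.51  1.19 -0.45]
cm [ 0.15 -0.    0.05] rv [ 0.002 -0.    -0.006]
```

View pics/w3.png

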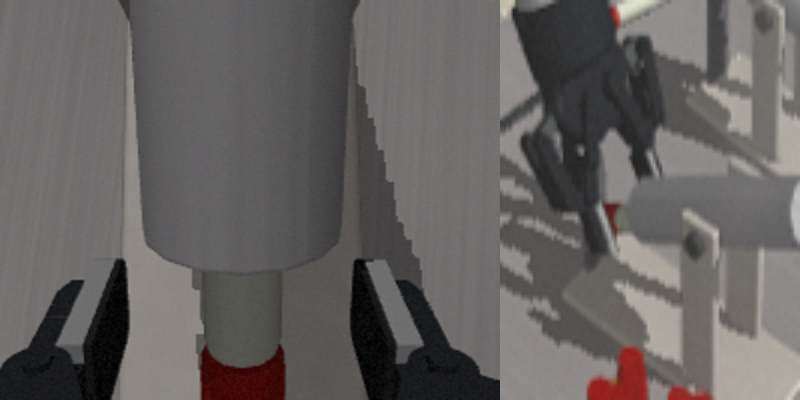

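The tube (242,320) lies centred between the pads, which are clear of the mouth and the stop. Closing.

Emit:
send_rows(
  rows=[
    {"x": 0, "y": 0, "z": 0, "rx": 0, "ry": 0, "rz": 0, "fingers": 3.5},
    {"x": 0, "y": 0, "z": 0, "rx": 0, "ry": 0, "rz": 0, "fingers": 2.5},
    {"x": 0, "y": 0, "z": 0, "rx": 0, "ry": 0, "rz": 0, "fingers": 1.5},
    {"x": 0, "y": 0, "z": 0, "rx": 0, "ry": 0, "rz": 0, "fingers": 0},
    {"x": 0, "y": 0, "z": 0, "rx": 0, "ry": 0, "rz": 0, "fingers": 0},
    {"x": 0, "y": 0, "z": 0, "rx": 0, "ry": 0, "rz": 0, "fingers": 0},
  ],
)

```text
clock: 7.3
position: [0.6644, 0.1418, 0.0567]
eef_rot: [0.656, 0.717, 0.161, -0.175]
contact_force: [-0.6, -2.6, 2.1]
finger_gap: 0.0162
gripper_force: 64.7
```

```bash
python3 - <<'E'
from h import *
where()
p0=env.get_state()['position']
# rotate tool about pivot from .48 to th, keeping s,u
d=p0-PV; c,s_=np.cos(.48),np.sin(.48); h=d@X; S=c*h-s_*d[2]; U=s_*h+c*d[2]; print('s,u',S,U)
for th in(.42,.36,.3,.24,.18,.12,.06,0,-.05): print(th,end=' ');go(pt(S,U,th),rot(X,th))
E
```

```text
t 7.3 [0.6644 0.1418 0.0567] F [-0.6 -2.6  2.1] gap 0.0162 64.72115431912243 j [-0.13  0.54  1.58  0.51  1.19 -0.45]
s,u 0.11443308345674816 -0.01738048639625949
0.42 cm [-0.08 -0.09 -0.69] rv [ 0.004 -0.06  -0.006]
0.36 cm [-0.13 -0.08 -1.38] rv [ 0.004 -0.12  -0.006]
0.3 cm [-0.13 -0.08 -2.08] rv [ 0.003 -0.18  -0.006]
0.24 cm [-0.09 -0.08 -2.77] rv [ 0.003 -0.24  -0.006]
0.18 cm [-0.   -0.08 -3.46] rv [ 0.003 -0.3   -0.006]
0.12 cm [ 0.12 -0.07 -4.14] rv [ 0.003 -0.36  -0.006]
0.06 cm [ 0.28 -0.07 -4.82] rv [ 0.003 -0.42  -0.006]
0 cm [ 0.49 -0.07 -5.48] rv [ 0.002 -0.48  -0.007]
-0.05 cm [ 0.69 -0.07 -6.02] rv [ 0.002 -0.53  -0.007]
```

The grip holds, but swinging up against the stop needs the tube pushed back about 16 mm, and the pads would then meet the mouth. I'll regrip about 6 mm nearer the cap.

Emit:
send_rows(
  rows=[
    {"x": 0, "y": 0, "z": 0, "rx": 0, "ry": 0, "rz": 0, "fingers": 3},
    {"x": 0, "y": 0, "z": 0, "rx": 0, "ry": 0, "rz": 0, "fingers": 3},
    {"x": -0.3, "y": 0, "z": 0, "rx": 0, "ry": -0.03, "rz": 0, "fingers": 3},
    {"x": -0.6, "y": 0, "z": 0, "rx": 0, "ry": -0.05, "rz": 0, "fingers": 3},
    {"x": -0.6, "y": 0, "z": 0, "rx": 0, "ry": -0.05, "rz": 0, "fingers": 3},
  ],
)

```text
clock: 7.8
position: [0.6644, 0.1371, 0.0535]
eef_rot: [0.659, 0.721, 0.144, -0.157]
contact_force: [-0.8, -0.3, -0.2]
finger_gap: 0.0302
gripper_force: 0.0
```

```bash
python3 - <<'E'
from h import *
where()
p0=env.get_state()['position']
d=p0-PV; c,s_=np.cos(.48),np.sin(.48); h=d@X; print('s,u',c*h-s_*d[2],s_*h+c*d[2])
s=env.snapshot('wrist');a=s['frame'][120:320,140:390]
t=env.snapshot('scene');b=t['frame'][200:300,170:270]
save('w4.png',np.hstack([cv2.resize(a,(500,400)),cv2.resize(b,(300,400))]))
E
```

```text
t 7.8 [0.6644 0.1371 0.0535] F [-0.8 -0.3 -0.2] gap 0.0302 0.0 j [-0.12  0.53  1.58  0.46  1.16 -0.42]
s,u 0.12014702481302923 -0.018097185460200192
```

View pics/w4.png

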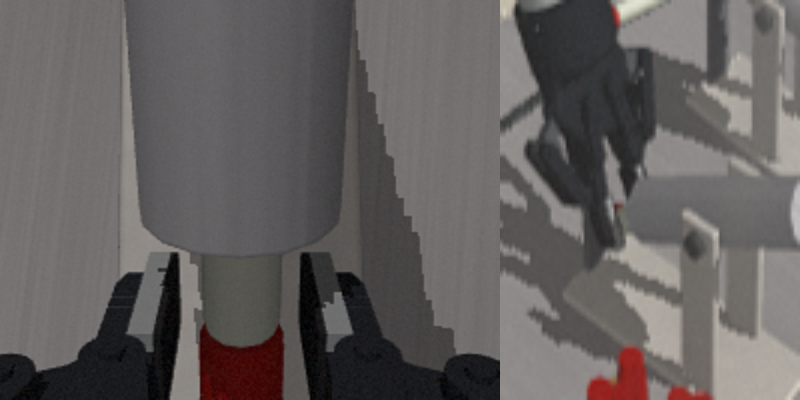

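The regrip spot is good: pads lie along the tube/cap border at (240,330), clear of mouth and stop. Closing.

Emit:
send_rows(
  rows=[
    {"x": 0, "y": 0, "z": 0, "rx": 0, "ry": 0, "rz": 0, "fingers": 1.5},
    {"x": 0, "y": 0, "z": 0, "rx": 0, "ry": 0, "rz": 0, "fingers": 0},
    {"x": 0, "y": 0, "z": 0, "rx": 0, "ry": 0, "rz": 0, "fingers": 0},
    {"x": 0, "y": 0, "z": 0, "rx": 0, "ry": 0, "rz": 0, "fingers": 0},
  ],
)

```text
clock: 8.3
position: [0.6645, 0.1367, 0.0535]
eef_rot: [0.659, 0.721, 0.144, -0.157]
contact_force: [-0.6, -0.4, 0.6]
finger_gap: 0.0164
gripper_force: 58.5
```

```bash
python3 - <<'E'
from h import *
where()
p0=env.get_state()['position']
d=p0-PV; c,s_=np.cos(.48),np.sin(.48); h=d@X; S=c*h-s_*d[2]; U=s_*h+c*d[2]; print('s,u',S,U)
for i,th in enumerate((.48,.44,.40,.36,.32,.28,.24,.2,.16,.12,.08,.04)):
    back=.150*(1-np.cos(.48)/np.cos(th))+.001*min(i/3,1)
    print(th,end=' ');go(pt(S-back,U+.0125*min(i/4,1),th),rot(X,th-.05))
E
```

```text
t 8.3 [0.6645 0.1367 0.0535] F [-0.6 -0.4  0.6] gap 0.0164 58.51129487156868 j [-0.12  0.53  1.58  0.46  1.16 -0.42]
s,u 0.12042902463817545 -0.017915321934058655
0.48 cm [ 0.   -0.05  0.  ] rv [ 0.003 -0.    -0.006]
0.44 cm [ 0.24 -0.05 -0.79] rv [ 0.003 -0.04  -0.006]
0.4 cm [ 0.49 -0.05 -1.57] rv [ 0.003 -0.08  -0.006]
0.36 cm [ 0.75 -0.05 -2.32] rv [ 0.002 -0.12  -0.006]
0.32 cm [ 0.99 -0.05 -3.06] rv [ 0.002 -0.16  -0.006]
0.28 cm [ 1.19 -0.05 -3.47] rv [ 0.002 -0.2   -0.006]
0.24 cm [ 1.39 -0.05 -3.87] rv [ 0.002 -0.24  -0.006]
0.2 cm [ 1.57 -0.05 -4.26] rv [ 0.002 -0.28  -0.006]
0.16 cm [ 1.75 -0.05 -4.65] rv [ 0.002 -0.32  -0.006]
0.12 cm [ 1.92 -0.05 -5.03] rv [ 0.002 -0.36  -0.007]
0.08 cm [ 2.09 -0.05 -5.41] rv [ 0.002 -0.4   -0.007]
0.04 cm [ 2.24 -0.05 -5.79] rv [ 0.001 -0.44  -0.007]
```

Emit:
send_rows(
  rows=[
    {"x": 0.12, "y": 0, "z": -0.4, "rx": 0, "ry": -0.02, "rz": 0, "fingers": 0},
    {"x": 0.24, "y": 0, "z": -0.79, "rx": 0, "ry": -0.04, "rz": 0, "fingers": 0},
    {"x": 0.37, "y": 0, "z": -1.2, "rx": 0, "ry": -0.06, "rz": 0, "fingers": 0},
    {"x": 0.49, "y": 0, "z": -1.57, "rx": 0, "ry": -0.08, "rz": 0, "fingers": 0},
  ],
)

```text
clock: 8.7
position: [0.6643, 0.1357, 0.0702]
eef_rot: [0.665, 0.727, 0.117, -0.129]
contact_force: [-0.3, 5.7, -2.7]
finger_gap: 0.017
gripper_force: 58.6
```

Emit:
send_rows(
  rows=[
    {"x": 0.33, "y": 0, "z": -0.72, "rx": 0, "ry": -0.04, "rz": 0, "fingers": 0},
    {"x": 0.62, "y": 0, "z": -1.44, "rx": 0, "ry": -0.08, "rz": 0, "fingers": 0},
  ],
)

```text
clock: 8.9
position: [0.6644, 0.1355, 0.0857]
eef_rot: [0.669, 0.731, 0.09, -0.098]
contact_force: [1.0, 0.1, -1.1]
finger_gap: 0.0168
gripper_force: 59.4
```

```bash
python3 - <<'E'
from h import *
where()
S,U=.1204,-.0179
for th in(.32,.24,.2,.16,.12,.08,.04):
    back=.150*(1-np.cos(.48)/np.cos(th))+.001
    print(th,end=' ');go(pt(S-back,U+.0125,th),rot(X,th-.05))
E
```

```text
t 8.9 [0.6644 0.1355 0.0857] F [ 1.   0.1 -1.1] gap 0.0168 59.36876982450485 j [-0.07  0.46  1.58  0.29  1.16 -0.28]
0.32 cm [-0.25 -0.03 -0.04] rv [ 0.002  0.003 -0.006]
0.24 cm [ 0.02 -0.03 -0.9 ] rv [ 0.001 -0.077 -0.006]
0.2 cm [ 0.14 -0.03 -1.32] rv [ 0.001 -0.117 -0.006]
0.16 cm [ 0.25 -0.03 -1.73] rv [ 0.001 -0.157 -0.006]
0.12 cm [ 0.35 -0.03 -2.14] rv [ 0.001 -0.197 -0.006]
0.08 cm [ 0.45 -0.03 -2.54] rv [ 0.001 -0.237 -0.006]
0.04 cm [ 0.55 -0.03 -2.94] rv [ 0.001 -0.277 -0.006]
```

Emit:
send_rows(
  rows=[
    {"x": -0.1, "y": 0, "z": -0.45, "rx": 0, "ry": -0.04, "rz": 0, "fingers": 0},
    {"x": 0.02, "y": 0, "z": -0.9, "rx": 0, "ry": -0.08, "rz": 0, "fingers": 0},
    {"x": 0.14, "y": 0, "z": -1.32, "rx": 0, "ry": -0.12, "rz": 0, "fingers": 0},
    {"x": 0.25, "y": 0, "z": -1.73, "rx": 0, "ry": -0.16, "rz": 0, "fingers": 0},
  ],
)

```text
clock: 9.3
position: [0.6652, 0.1329, 0.1037]
eef_rot: [0.674, 0.737, 0.036, -0.039]
contact_force: [-0.7, 0.3, -1.6]
finger_gap: 0.0169
gripper_force: 59.3
```

Emit:
send_rows(
  rows=[
    {"x": 0.05, "y": 0, "z": -0.4, "rx": 0, "ry": -0.04, "rz": 0, "fingers": 0},
    {"x": 0.1, "y": 0, "z": -0.8, "rx": 0, "ry": -0.08, "rz": 0, "fingers": 0},
    {"x": 0.15, "y": 0, "z": -1.2, "rx": 0, "ry": -0.12, "rz": 0, "fingers": 0},
  ],
)

```text
clock: 9.6
position: [0.6653, 0.1329, 0.1158]
eef_rot: [0.675, 0.738, -0.004, 0.006]
contact_force: [-0.3, -1.9, -1.3]
finger_gap: 0.0164
gripper_force: 60.1
```

```bash
python3 - <<'E'
from h import *
where()
for th in(.04,0.0): go(pt(.1204-.017,-.0179+.0125,th),rot(X,th-.05))
for n in(.23,.33): 
    e=pt(n,.0,0);go(e,rot(X,-.05))
s=env.snapshot('scene');save('s3.png',cv2.resize(s['frame'][180:300,170:300],None,fx=5,fy=5,interpolation=cv2.INTER_CUBIC))
E
```

```text
t 9.6 [0.6653 0.1329 0.1158] F [-0.3 -1.9 -1.3] gap 0.0164 60.10752470726402 j [ 0.04  0.42  1.55 -0.02  1.16 -0.05]
cm [-0.07 -0.09  0.04] rv [ 0.002  0.004 -0.007]
cm [-0.1  -0.09 -0.37] rv [ 0.002 -0.036 -0.007]
cm [-1.277e+01 -1.000e-02 -7.400e-01] rv [ 0.002 -0.036 -0.007]
cm [-22.77   0.06  -0.6 ] rv [ 0.002 -0.036 -0.007]
```

View pics/s3.png

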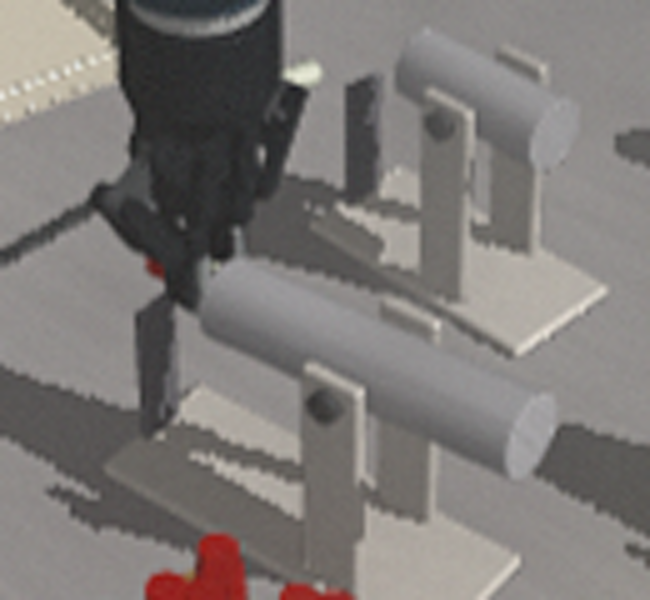

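The sleeve is back near level and the red cap (155,268) sits above the stop plate (155,300), so the way out is clear. The short sleeve is untouched. Drawing out along the axis.

Emit:
send_rows(
  rows=[
    {"x": -0.4, "y": 0, "z": -0.2, "rx": 0, "ry": -0.03, "rz": 0, "fingers": 0},
    {"x": -1.5, "y": 0, "z": -0.3, "rx": 0, "ry": -0.036, "rz": 0, "fingers": 0},
    {"x": -3, "y": 0, "z": -0.3, "rx": 0, "ry": -0.036, "rz": 0, "fingers": 0},
    {"x": -4.5, "y": 0, "z": -0.3, "rx": 0, "ry": -0.036, "rz": 0, "fingers": 0},
    {"x": -6, "y": 0, "z": -0.3, "rx": 0, "ry": -0.036, "rz": 0, "fingers": 0},
  ],
)

```text
clock: 10.15
position: [0.6702, 0.0718, 0.1184]
eef_rot: [0.675, 0.737, -0.016, 0.017]
contact_force: [0.2, 1.0, -1.0]
finger_gap: 0.0165
gripper_force: 59.4
```

Emit:
send_rows(
  rows=[
    {"x": -1.5, "y": 0, "z": 0, "rx": 0, "ry": 0, "rz": 0, "fingers": 0},
    {"x": -3, "y": 0, "z": 0, "rx": 0, "ry": 0, "rz": 0, "fingers": 0},
    {"x": -5, "y": 0, "z": 0, "rx": 0, "ry": 0, "rz": 0, "fingers": 0},
    {"x": -7, "y": 0, "z": 0, "rx": 0, "ry": 0, "rz": 0, "fingers": 0},
    {"x": -9, "y": 0, "z": 0, "rx": 0, "ry": 0, "rz": 0, "fingers": 0},
  ],
)

```text
clock: 10.65
position: [0.6784, -0.0177, 0.123]
eef_rot: [0.675, 0.738, -0.015, 0.017]
contact_force: [-0.3, 0.8, -0.7]
finger_gap: 0.0169
gripper_force: 59.5
```

```bash
python3 - <<'E'
from h import *
where()
T=np.array([.4832,-.3077,0]);q=np.array([-.042,-.233,0]);q/=np.linalg.norm(q)
# tube centre ~32mm+6=~40 behind grip; grip at centre+.039 along q
g=T+.039*q
print(q,g)
go(g+[0,0,.13],rot(q,-.05)); go(g+[0,0,.003],rot(q,-.05))
t=env.snapshot('top');f=t['frame'];hsv=cv2.cvtColor(f,cv2.COLOR_RGB2HSV)
save('t3.png',cv2.resize(f[90:200,200:360],None,fx=5,fy=5,interpolation=cv2.INTER_CUBIC))
E
```

```text
t 10.65 [ 0.6784 -0.0177  0.123 ] F [-0.3  0.8 -0.7] gap 0.0169 59.47057843208313 j [-0.18  0.41  1.55 -0.05  1.16 -0.25]
[-0.17739847 -0.98413911  0.        ] [ 0.47628146 -0.34608143  0.        ]
cm [-30.92 -23.04   0.72] rv [ 0.013 -0.004  0.267]
cm [-30.34 -23.05  13.4 ] rv [ 0.013 -0.004  0.267]
```

Emit:
send_rows(
  rows=[
    {"x": -2, "y": -1.5, "z": -1, "rx": 0, "ry": 0, "rz": 0.02, "fingers": 0},
    {"x": -5, "y": -3.7, "z": -2, "rx": 0, "ry": 0, "rz": 0.05, "fingers": 0},
    {"x": -8, "y": -6, "z": -2, "rx": 0, "ry": 0, "rz": 0.08, "fingers": 0},
    {"x": -11, "y": -8.2, "z": -2, "rx": 0, "ry": 0, "rz": 0.11, "fingers": 0},
    {"x": -14, "y": -10.4, "z": -2, "rx": 0, "ry": 0, "rz": 0.14, "fingers": 0},
    {"x": -17, "y": -12.7, "z": -2, "rx": 0, "ry": 0, "rz": 0.17, "fingers": 0},
    {"x": -20, "y": -15, "z": -2, "rx": 0, "ry": 0, "rz": 0.2, "fingers": 0},
    {"x": -23, "y": -17.2, "z": -2, "rx": 0, "ry": 0, "rz": 0.23, "fingers": 0},
    {"x": -26, "y": -19.4, "z": -1.5, "rx": 0, "ry": 0, "rz": 0.25, "fingers": 0},
    {"x": -29, "y": -21.6, "z": 0, "rx": 0, "ry": 0, "rz": 0.267, "fingers": 0},
    {"x": -30.9, "y": -23, "z": 0.7, "rx": 0, "ry": 0, "rz": 0.267, "fingers": 0},
    {"x": -30.9, "y": -23, "z": 0.7, "rx": 0, "ry": 0, "rz": 0.267, "fingers": 0},
  ],
)

```text
clock: 11.9
position: [0.4744, -0.3463, 0.129]
eef_rot: [0.768, 0.64, -0.013, 0.018]
contact_force: [-0.1, 0.9, 0.5]
finger_gap: 0.0167
gripper_force: 59.4
```

```bash
python3 - <<'E'
from h import *
where()
p=env.get_state()['position']
for n in('scene','top'):
    s=env.snapshot(n);h=cv2.cvtColor(s['frame'],cv2.COLOR_RGB2HSV)
    u,v=map(int,proj(s,p+[0,0,.012]));print(n,'tube pt px',u,v)
    m=(((h[...,0]<8)|(h[...,0]>172))&(h[...,1]>150)&(h[...,2]>70)).astype(np.uint8)
    k,l,st,c=cv2.connectedComponentsWithStats(m)
    print('red',[(c[i].round(1).tolist(),int(st[i,4])) for i in range(1,k) if st[i,4]>4 and np.hypot(*(c[i]-[u,v]))<45])
    # tail pixel prediction for tube pitch a (tail up positive)
    q=np.array([-.177,-.984,0])
    for a in(-.15,-.05,.05,.15):print(a,np.round(proj(s,p+[0,0,.012]-.1*(q*np.cos(a)-[0,0,np.sin(a)])),1),end=' ')
    print(); o=np.load(n+'.npy',allow_pickle=True).item()['frame']
    tv=np.array(proj(s,p+[0,0,.012]-.1*q)).astype(int);x,y=tv
    print(tv);g=cv2.absdiff(s['frame'],o).sum(2)[y-9:y+10,x-12:x+13];print('\n'.join(' '.join('%3d'%w for w in r) for r in s['frame'][y-9:y+10,x-12:x+13,1]))
E
```

```text
t 11.9 [ 0.4744 -0.3463  0.129 ] F [-0.1  0.9  0.5] gap 0.0167 59.44242686033249 j [-0.81  0.2   1.81 -0.03  1.1  -0.61]
scene tube pt px 150 139
red [([108.0, 128.6], 105)]
-0.15 [165.7 155.8] -0.05 [165.5 153.1] 0.05 [165.3 150.3] 0.15 [164.8 147.4] 
[165 151]
146 159 170 160 128  97  88  91  92  91  90  91  91  94  92  93  93  96  93  96 100  99  95  99 101
124 142 156 169 167 138 100  82  87  89  92  92  89  92  94  93  92  95  93  95  91  88  89  94  95
106 122 140 153 167 169 142 104  77  80  81  82  85  84  86  84  86  85  82  83  82  86  83  84  81
 98 105 117 134 150 162 172 156 124  84  72  70  72  75  72  72  75  81 102 102  97 102 101 104  99
114  97 100 113 132 148 163 171 176 135 106 103 103 102 102 103 101 104 132 131 132 135 134 134 137
129 111  98 103 111 127 145 160 167 173 158 139 130 133 131 133 132 132 129 130 129 130 131 131 128
129 129 114 106  98 108 122 137 154 166 170 164 144 130 131 130 132 134 133 129 132 130 130 131 131
128 129 130 121 102 100 108 118 135 152 164 171 177 147 133 128 131 131 131 129 129 133 131 132 131
133 128 129 127 122 112 103 105 116 1
[... 2381 characters left out ...]

189 190 188 189 189 191 189 190 189 176 168 165 166 163 162 156 154 161 165 172 174 176 181 181 183
188 190 191 190 190 191 190 190 191 190 189 190 189 180 176 169 167 170 171 162 164 153 162 166 150
191 189 190 186 190 188 189 189 189 189 188 189 189 189 190 189 190 187 188 178 171 163 170 133  81
188 190 190 190 189 191 190 192 191 190 187 190 190 190 191 190 191 191 191 189 190 188 158  95  78
192 189 190 188 190 191 190 190 189 188 192 188 190 190 187 189 189 190 190 190 189 161  97  74  95
189 190 192 190 189 188 191 188 189 189 188 189 189 190 189 190 191 187 191 187 170  97  71  92  90
192 191 189 190 189 189 191 189 190 189 189 189 192 189 190 189 190 189 189 188 138  74  83  86  88
```

The numbers put the tube level (tail at scene (166,153), predicted level (167,153)) and over the tray. Lowering.

Emit:
send_rows(
  rows=[
    {"x": 0.1, "y": 0, "z": 2, "rx": 0, "ry": 0, "rz": 0, "fingers": 0},
    {"x": 0.2, "y": 0, "z": 4.5, "rx": 0, "ry": 0, "rz": 0, "fingers": 0},
    {"x": 0.3, "y": 0, "z": 7, "rx": 0, "ry": 0, "rz": 0, "fingers": 0},
    {"x": 0.4, "y": 0, "z": 9, "rx": 0, "ry": 0, "rz": 0, "fingers": 0},
    {"x": 0.5, "y": 0, "z": 10.5, "rx": 0, "ry": 0, "rz": 0, "fingers": 0},
    {"x": 0.5, "y": 0, "z": 11.3, "rx": 0, "ry": 0, "rz": 0, "fingers": 0},
    {"x": 0.5, "y": 0, "z": 11.7, "rx": 0, "ry": 0, "rz": 0, "fingers": 0},
    {"x": 0.5, "y": 0, "z": 11.7, "rx": 0, "ry": 0, "rz": 0, "fingers": 0},
  ],
)

```text
clock: 12.8
position: [0.4782, -0.3444, 0.013]
eef_rot: [0.767, 0.641, -0.013, 0.019]
contact_force: [0.1, 0.6, -0.1]
finger_gap: 0.0166
gripper_force: 59.4
```

Emit:
send_rows(
  rows=[
    {"x": 0, "y": 0, "z": 0.1, "rx": 0, "ry": 0, "rz": 0, "fingers": 0},
    {"x": 0, "y": 0, "z": 0.2, "rx": 0, "ry": 0, "rz": 0, "fingers": 0},
    {"x": 0, "y": 0, "z": 0.2, "rx": 0, "ry": 0, "rz": 0, "fingers": 0},
  ],
)

```text
clock: 13.1
position: [0.4781, -0.3447, 0.0112]
eef_rot: [0.767, 0.641, -0.013, 0.019]
contact_force: [0.6, -1.0, -0.6]
finger_gap: 0.0167
gripper_force: 59.4
```

Emit:
send_rows(
  rows=[
    {"x": 0, "y": 0, "z": 0.1, "rx": 0, "ry": 0, "rz": 0, "fingers": 0},
    {"x": 0, "y": 0, "z": 0.2, "rx": 0, "ry": 0, "rz": 0, "fingers": 0},
    {"x": 0, "y": 0, "z": 0.2, "rx": 0, "ry": 0, "rz": 0, "fingers": 0},
  ],
)

```text
clock: 13.4
position: [0.4778, -0.3445, 0.0086]
eef_rot: [0.767, 0.641, -0.013, 0.019]
contact_force: [-0.1, -0.1, -0.2]
finger_gap: 0.017
gripper_force: 59.4
```

Emit:
send_rows(
  rows=[
    {"x": 0, "y": 0, "z": 0.1, "rx": 0, "ry": 0, "rz": 0, "fingers": 0},
    {"x": 0, "y": 0, "z": 0.2, "rx": 0, "ry": 0, "rz": 0, "fingers": 0},
    {"x": 0, "y": 0, "z": 0.2, "rx": 0, "ry": 0, "rz": 0, "fingers": 0},
  ],
)

```text
clock: 13.7
position: [0.4778, -0.3445, 0.0065]
eef_rot: [0.767, 0.641, -0.013, 0.019]
contact_force: [-0.3, 1.5, -0.3]
finger_gap: 0.0169
gripper_force: 59.4
```

Emit:
send_rows(
  rows=[
    {"x": 0, "y": 0, "z": 0.1, "rx": 0, "ry": 0, "rz": 0, "fingers": 0},
    {"x": 0, "y": 0, "z": 0.15, "rx": 0, "ry": 0, "rz": 0, "fingers": 0},
    {"x": 0, "y": 0, "z": 0.15, "rx": 0, "ry": 0, "rz": 0, "fingers": 0},
  ],
)

```text
clock: 14.0
position: [0.4778, -0.3447, 0.0051]
eef_rot: [0.767, 0.641, -0.013, 0.019]
contact_force: [0.1, 0.8, -0.5]
finger_gap: 0.0168
gripper_force: 59.4
```

Emit:
send_rows(
  rows=[
    {"x": 0, "y": 0, "z": 0.1, "rx": 0, "ry": 0, "rz": 0, "fingers": 0},
    {"x": 0, "y": 0, "z": 0.15, "rx": 0, "ry": 0, "rz": 0, "fingers": 0},
    {"x": 0, "y": 0, "z": 0.15, "rx": 0, "ry": 0, "rz": 0, "fingers": 0},
  ],
)

```text
clock: 14.3
position: [0.478, -0.3449, 0.0047]
eef_rot: [0.767, 0.641, -0.013, 0.019]
contact_force: [-3.1, 2.5, 7.3]
finger_gap: 0.0167
gripper_force: 62.8
```

Emit:
send_rows(
  rows=[
    {"x": 0, "y": 0, "z": 0.05, "rx": 0, "ry": 0, "rz": 0, "fingers": 0},
    {"x": 0, "y": 0, "z": 0.1, "rx": 0, "ry": 0, "rz": 0, "fingers": 0},
    {"x": 0, "y": 0, "z": 0.1, "rx": 0, "ry": 0, "rz": 0, "fingers": 0},
  ],
)

```text
clock: 14.6
position: [0.478, -0.3449, 0.0046]
eef_rot: [0.767, 0.641, -0.013, 0.018]
contact_force: [-4.7, 4.2, 12.8]
finger_gap: 0.0169
gripper_force: 66.3
```

Emit:
send_rows(
  rows=[
    {"x": 0, "y": 0, "z": -0.15, "rx": 0, "ry": 0, "rz": 0, "fingers": 0},
    {"x": 0, "y": 0, "z": -0.15, "rx": 0, "ry": 0, "rz": 0, "fingers": 1.7},
    {"x": 0, "y": 0, "z": -0.15, "rx": 0, "ry": 0, "rz": 0, "fingers": 1.9},
    {"x": 0, "y": 0, "z": -0.15, "rx": 0, "ry": 0, "rz": 0, "fingers": 2.1},
    {"x": 0, "y": 0, "z": -0.15, "rx": 0, "ry": 0, "rz": 0, "fingers": 2.4},
    {"x": 0, "y": 0, "z": -0.15, "rx": 0, "ry": 0, "rz": 0, "fingers": 3},
    {"x": 0, "y": 0, "z": -0.15, "rx": 0, "ry": 0, "rz": 0, "fingers": 4},
    {"x": 0, "y": 0, "z": -0.15, "rx": 0, "ry": 0, "rz": 0, "fingers": 4},
  ],
)

```text
clock: 15.4
position: [0.4774, -0.3443, 0.0037]
eef_rot: [0.767, 0.641, -0.013, 0.018]
contact_force: [-0.1, 0.8, -0.1]
finger_gap: 0.04
gripper_force: 0.0
```

Emit:
send_rows(
  rows=[
    {"x": 0, "y": 0, "z": -0.5, "rx": 0, "ry": 0, "rz": 0, "fingers": 4},
    {"x": 0, "y": 0, "z": -2, "rx": 0, "ry": 0, "rz": 0, "fingers": 4},
    {"x": 0, "y": 0, "z": -5, "rx": 0, "ry": 0, "rz": 0, "fingers": 4},
    {"x": 0, "y": 0, "z": -9, "rx": 0, "ry": 0, "rz": 0, "fingers": 4},
    {"x": 0, "y": 0, "z": -13, "rx": 0, "ry": 0, "rz": 0, "fingers": 4},
    {"x": -4, "y": 0, "z": -16, "rx": 0, "ry": 0, "rz": 0, "fingers": 4},
    {"x": -8, "y": 0, "z": -19, "rx": 0, "ry": 0, "rz": 0, "fingers": 4},
    {"x": -8, "y": 0, "z": -19, "rx": 0, "ry": 0, "rz": 0, "fingers": 4},
  ],
)

```text
clock: 16.2
position: [0.4641, -0.4208, 0.2058]
eef_rot: [0.768, 0.64, -0.014, 0.026]
contact_force: [-0.3, -0.2, 1.3]
finger_gap: 0.0402
gripper_force: 0.0
```

```bash
python3 - <<'E'
from h import *
where()
from cell import env
for n in('scene','top'):
    s=env.snapshot(n);h=cv2.cvtColor(s['frame'],cv2.COLOR_RGB2HSV)
    m=(((h[...,0]<8)|(h[...,0]>172))&(h[...,1]>130)&(h[...,2]>60)).astype(np.uint8)
    k,l,st,c=cv2.connectedComponentsWithStats(m);g=np.array([.477,-.345,.014])
    u,v=proj(s,g);print(n,u,v)
    for i in range(1,k):
        if st[i,4]>8 and np.hypot(*(c[i]-[u,v]))<60: print('red',c[i].round(1),st[i].tolist(),onz(s,*c[i],.014).round(4))
    o=np.load(n+'.npy',allow_pickle=True).item()['frame']
    for nm,q in(('longM',M),('longB',M-.18*X),('shortM',[.4513,.0819,.125]),('shortB',[.4539,.1828,.125])):
        x,y=map(int,proj(s,q));d=cv2.absdiff(s['frame'],o).max(2)[y-8:y+9,x-8:x+9];print(nm,x,y,'changed',int((d>25).sum()))
    if n=='top':
        f=s['frame'][165:215,330:412,1].astype(int)[::2,::2];print('\n'.join(' '.join('%3d'%w for w in r) for r in f))
E
```

```text
t 16.2 [ 0.4641 -0.4208  0.2058] F [-0.3 -0.2  1.3] gap 0.0402 0.0 j [-0.91  0.19  1.67 -0.03  1.23 -0.72]
scene 153.60796016096577 173.29174331078733
red [149.3 170.4] [147, 168, 6, 6, 22] [ 0.4753 -0.3704  0.014 ]
red [204.5 204.9] [200, 202, 10, 7, 51] [ 0.4851 -0.0865  0.014 ]
longM 215 237 changed 0
longB 276 268 changed 0
shortM 253 191 changed 77
shortB 281 206 changed 0
top 382.46686170212485 190.70483807468028
red [388.4 191.4] [384, 189, 9, 6, 42] [ 0.4749 -0.3642  0.014 ]
longM 231 125 changed 0
longB 174 131 changed 0
shortM 251 193 changed 0
shortB 219 192 changed 0
139 138 188 112 113 187 188 187 185 186 175 158 151 148 156 161 136 138 152 100  79 115 115 116 114 139 138 140 138 139 140 140 139 138 136 136 137 136 135 133 135
139 131 175 110 115 185 186 185 186 186 186 184 185 185 185 171 166 158 128 151 174 141 137 150 114  83  80  81 114 116 139 138 138 138 138 138 138 135 134 133 135
140 133 121 112 116 186 187 187 187 187 186 184 185 185 186 186 185 187 187 184 184 174 158 127 137 156 160 149 158 120  89  82  83 116 117 139 138 136 138 138 137
139 136  96 112 188 18
[... 2885 characters left out ...]
  52  51  57  57  59  64  63  66  64  64  65
145 142 144 150 142 120 151 177 146 147 161 130 109 112 115 158 158 188 187 187 185 187 187 185 186 186 184 159  73  52  55  56  61  60  61  62  66  65  66  66  67
143 142 145 141 144 143 140 143 135 136 119 130 170 176 148 164 135 111 112 114 158 157 157 187 185 186 156  46  49  53  55  61  64  60  65  61  65  65  65  68  68
144 144 143 143 142 141 142 142 140 144 141 141 140 139 135 124 125 151 160 148 156 160 111 101 112 141  51  53  54  57  62  63  63  64  64  64  67  64  64  66  67
142 141 143 143 141 143 142 142 142 140 140 139 142 141 141 144 139 143 142 133 137 125 155 163  74  56  55  57  60  59  63  65  64  63  65  62  66  65  68  68  64
```

```bash
python3 -c "
from cell import env
print(env.sign_off())"
```

```text
the job is handed in; nothing more can be done
None
```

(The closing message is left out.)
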